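# Lean the washed balance door against the drip screen

### The arm

A 7-joint arm with a two-finger parallel gripper is mounted at the origin on the work surface. World frame = base frame: x ahead of the robot, y to its left, z up, the work surface at z = 0. Lengths are in mm, angles in rad, forces in N, time in s.
With the tool pointing down it reaches from about 400 to 850 mm from the base axis. Payload 6.9 kg.
Tool frame: the origin (TCP) lies midway between the tips of the shut fingers; the grasp point (between the pads) lies 19 mm behind it; z points along the fingers, y is the line along which they close (so a half turn about z gives the same grasp; the last joint's range is limited). The gripper opens to 85 mm and grips with 20 to 120 N. Pads are 22 mm wide; open, the fingers measure 114 mm over their backs; the gripper's body (76 mm by 85 mm) begins 54 mm behind the grasp point. The pads swing forward as they close: fully open they stand 13 mm farther back than shut.
Start: joints at [1.343, 0.507, -0.238, 1.5, 0.126, 1.149, -0.155], TCP at [204.743, -590.501, 231.275] pointing down, gripper open.
Joint ranges: [-3.08, 3.08], [-0.24, 2.05], [-1.43, 1.35], [0, 2.5], [-1.52, 4.66], [0.17, 1.96], [-2.89, 2.89]. Speed limits (rad/s): [2.39, 2.39, 3.14, 3.14, 3.14, 3.14, 3.14].

### API

Orientations are given as a rotation vector (axis times angle).
In Python, from cell import env, eyes gives the robot as it stands.
- The arm moves only by the shell command python3 -m inch 'ROWS' [FORCE]. ROWS is JSON, one flat list of numbers, 5 for each row, row after row: the opening, from 0 (shut) to 1 (fully open), then the shift along the tool's x, y, z in cm, then the turn about the tool's z in rad. In form: [fingers, dx, dy, dz, twist, fingers, dx, dy, dz, twist, ...]. A call has 1 to 8 rows; each row shifts and turns the commanded pose from where the row before left it, along the tool's axes as they then stand; what a row does not reach is not made up. A row lasts 1/12 s, in which the tool goes at most 41.7 mm and 7.16 degrees, less where a joint would pass 70% of its speed; a pose out of reach is approached as far as the arm can. A call with a gripper value outside its range is refused whole. The fingers move at their own pace and stop on an object; FORCE is the grip in N (left out, the last holds). Time passes only in rows, so rows that do not move let the fingers close. It gives the time, the measured TCP pose, the force, the opening and the grip force at its end, in the units of the state.
- env.get_obs(): the state, without advancing time (a new reading comes with each control period).
- eyes.capture(name): name is "scene" or "top" or "wrist"; returns a dict with "color" (480x640x3 uint8, red, green, blue), "range_z" (480x640 float32, mm along the optical axis (not along the pixel's ray), 0 where there is no reading), "mtx" (3x3 intrinsics, pixels), "D" ([k1, k2, p1, p2, k3] as OpenCV has them; the pictures are not rectified), "rvec" (rotation vector, rad) and "tvec" (3), from world to camera coordinates, as OpenCV has them. Camera axes: x right, y down, z forward; pixel columns grow to the right and rows downward; lengths in mm; the calibration is good to about 2 mm. A picture is of the moment at which its call begins.
- env.close_job(): hands the job in; it is judged then, once.
Trained networks look in a picture, given as the dict that the camera call returned (one of the last four; its "shot" number tells which), for a name from the list of things; names that differ only in an ending like _2 or _b are one class to them, and where a whole thing is asked for, a point or a joint stands for the part that bears it (a point fixed in the world has none). Each returns a list of dicts, best first, with "conf" (0 to 1); they miss things now and then, are a little off and sometimes report something else, mostly with a low value. They report only what shows in the picture. A call takes as long as a camera call.
- eyes.masks_of(picture, thing): "pixels" (480x640 bool, what is visible of it) and "centre" ([column, row] in pixels, amid what is visible of it).
The state is a dict: "t": time; "qpos": joint angles; "qd": joint speeds; "effort": joint torques, N m; "ee_pos": TCP position; "orientation": TCP orientation; "wrist_force": force on the tool from outside, world axes, zero at the start; "wrist_torque": the same for the moment, N m; "opening": opening from 0.0 (shut) to 1.0 (fully open); "gripper_force": force on a finger pad.
Only numpy, scipy, OpenCV 4.12 (cv2) and the standard library are available. Lean on these libraries where they do the work, as an engineer would, in place of code of your own. Each camera call takes 0.05 s, during which the arm holds its last target. There are 200 camera calls.

### The job

Take the glass balance door with the blue grip out of the grey stand and lean it, grip up, against the low white drip screen to drain: foot inside the red lip and resting close to it, so that it cannot slide away, top tipped back on the wall, square to the wall and with its whole width backed by it. Set the foot down before you let go; do not drop it. Leave the orange-gripped door and the white crucible where they are.

Things in the scene. Friction and masses are not known exactly. Their poses are not given: they have to be found in the camera images.
- door: Greenish glass pane to move: 90 mm wide (x), 8 thick (y), 240 long (z up), about 0.35 kg. BLUE grip strip centred at its top: 60 (x) x 14 thick (y), 208 to 240 above the foot; pinch it across y. Origin: centre of the foot's underside. Starts upright in a grey stand (slot 10 wide, floor 10 and rim 55 above the bench): lift it over 45 straight up. Orange one: 130 away along x, either side.
- spare: Same pane with an ORANGE grip strip, bystander, to be left standing in the grey stand. Sizes, origin and axes as the blue door: 90 x 8 x 240 mm, origin at the centre of its foot's underside.
- screen: Fixed drip screen. White wall 280 mm long (x), 14 thick, top 160 above the bench. Origin: bench level, mid length, under the wall's front face; front looks to its -y. Base 6 thick. Red lip: inner face at y = -60, top 22 above the bench. Foot goes on the base in the 60 wide channel, near the lip; touching it the door leans about 18 degrees, resting on the wall's top edge, grip clear above it.
- crucible: A white porcelain crucible, 54 mm across, 42 tall, upright and loose on the bench beyond and between stand and screen. Origin: centre of its underside. Bystander: leave it alone.

How it is judged:
By the outcome, as a careful person would: the job done as asked, in the order asked, and still so for the second after the job is handed in, with the robot touching nothing.
It also fails if it takes over 34 s, if anything falls off the work surface, if the arm or the gripper's body presses on something with over 40 N, if the wrist force passes 120 N, or if a joint passes its speed limit or range.

## Working session

There is one attempt and no reset: what is moved stays moved. The work goes in short steps, Python scripts to look and compute and a shell command to move; the robot and the scene stay as the last step left them, time stands still between calls to the robot, and variables do not carry over. Pictures are saved under pics/ and viewed, at most 10 in all, crops included, and the job is handed in when it is done.

```bash
ls; mkdir -p pics; cat > h.py <<'E'
import numpy as np, cv2
from cell import env, eyes
from scipy.spatial.transform import Rotation as R
def world(p, mask):
    v,u=np.nonzero(mask & (p["range_z"]>0)); z=p["range_z"][v,u]
    n=cv2.undistortPoints(np.c_[u,v].astype(float)[:,None],p["mtx"],np.array(p["D"]))[:,0]
    c=np.c_[n*z[:,None],z]
    M=cv2.Rodrigues(np.array(p["rvec"],float))[0]
    return (c-np.array(p["tvec"]).ravel())@M
E
python3 - <<'E'
from h import *
o=env.get_obs(); print(o["t"],o["ee_pos"],R.from_rotvec(o["orientation"]).as_matrix().round(3).tolist(),o["opening"])
ims=[]
for n in ("scene","top"):
    p=eyes.capture(n); ims.append(cv2.resize(p["color"][:,:,::-1],(400,300)) if 0 else p["color"][:,:,::-1]); cv2.imwrite(f"pics/{n}1.png",ims[-1])
    for t in ("door","spare","screen","crucible"):
        for m in eyes.masks_of(p,t)[:2]:
            w=world(p,m["pixels"])
            print(n,t,round(m["conf"],2),np.round(m["centre"]),m["pixels"].sum(),np.percentile(w,[2,50,98],axis=0).round().tolist() if len(w) else None)
E
```

```text
pics
0.0 [ 204.51787805 -590.07646546  230.43167628] [[0.945, 0.328, -0.001], [0.328, -0.945, 0.002], [-0.0, -0.002, -1.0]] 0.9992273549784884
scene door 0.77 [225. 245.] 8570 [[574.0, -180.0, 56.0], [621.0, -170.0, 165.0], [660.0, -156.0, 249.0]]
scene door 0.34 [359. 278.] 1219 [[682.0, -7.0, -2.0], [713.0, 15.0, 26.0], [738.0, 44.0, 41.0]]
scene spare 0.94 [140. 224.] 7353 [[447.0, -205.0, 56.0], [495.0, -195.0, 165.0], [534.0, -180.0, 249.0]]
scene screen 0.66 [343. 164.] 14059 [[392.0, 166.0, 2.0], [539.0, 257.0, 56.0], [662.0, 273.0, 158.0]]
scene crucible 0.63 [360. 276.] 1145 [[690.0, -7.0, 1.0], [714.0, 13.0, 27.0], [738.0, 41.0, 42.0]]
top door 0.94 [432. 220.] 1971 [[573.0, -175.0, 58.0], [615.0, -162.0, 193.0], [659.0, -153.0, 253.0]]
top spare 0.93 [450. 299.] 2120 [[446.0, -203.0, 53.0], [489.0, -188.0, 189.0], [532.0, -178.0, 252.0]]
top screen 0.55 [200. 278.] 11890 [[394.0, 168.0, 4.0], [525.0, 246.0, 10.0], [660.0, 275.0, 162.0]]
top crucible 0.63 [318. 179.] 630 [[689.0, -4.0, 2.0], [719.0, 19.0, 18.0], [738.0, 43.0, 45.0]]
```

View pics/scene1.png

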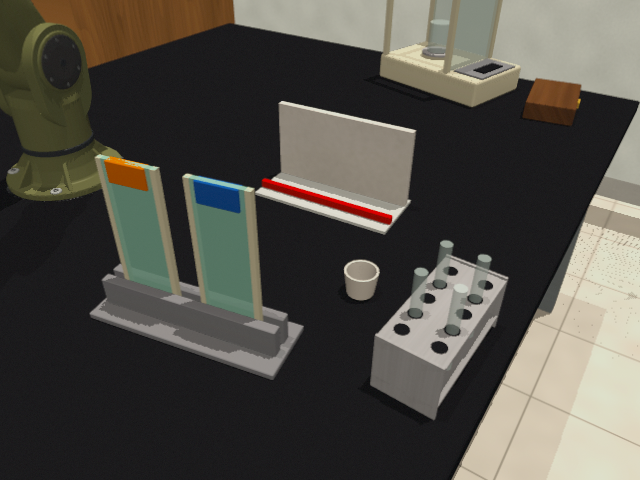

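View pics/top1.png

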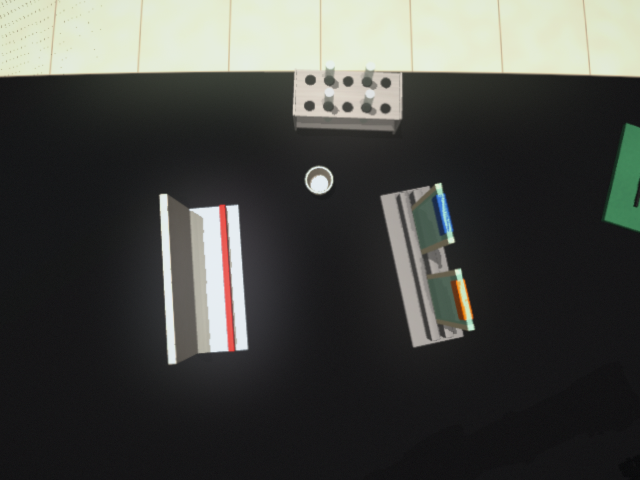

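```bash
python3 - <<'E'
from h import *
for n in ("scene","top"):
    p=eyes.capture(n); c=p["color"].astype(int)
    hsv=cv2.cvtColor(p["color"],cv2.COLOR_RGB2HSV)
    H,S,V=[hsv[...,i].astype(int) for i in range(3)]
    w=world(p,np.ones((480,640),bool)); v,u=np.nonzero(p["range_z"]>0)
    h,s,x=H[v,u],S[v,u],V[v,u]
    blue=(h>100)&(h<125)&(s>130); red=((h<6)|(h>174))&(s>130); 
    inw=(w[:,0]>350)&(w[:,0]<720)&(w[:,1]>130)&(w[:,1]<300)
    for nm,k in (("blue",blue&(w[:,2]>205)&(w[:,2]<245)),("bluetop",blue&(abs(w[:,2]-250)<5)),("red",red&inw),("walltop",inw&(abs(w[:,2]-160)<5)),("wallface",inw&(w[:,2]>40)&(w[:,2]<140))):
        q=w[k]
        if len(q)<20: print(n,nm,len(q)); continue
        pc=np.linalg.svd(q[:,:2]-q[:,:2].mean(0),full_matrices=False)[2][0]
        print(n,nm,len(q),np.percentile(q,[1,50,99],axis=0).round(1).tolist(),"yaw",round(np.degrees(np.arctan(pc[1]/pc[0])),1))
        m=np.polyfit(q[:,0],q[:,1],1); r=q[:,1]-np.polyval(m,q[:,0]); print("   fit",m.round(3),np.percentile(r,[2,98]).round(1))
E
```

```text
scene blue 849 [[590.4, -179.2, 218.3], [619.4, -172.8, 231.9], [646.4, -165.3, 244.7]] yaw 11.7
   fit [ 2.06000e-01 -3.00562e+02] [-1.7  2. ]
scene bluetop 223 [[589.6, -179.2, 245.0], [619.3, -171.5, 247.9], [645.7, -156.9, 249.7]] yaw 11.4
   fit [ 1.91000e-01 -2.89373e+02] [-3.5 11.6]
scene red 1253 [[389.5, 177.1, 4.4], [542.5, 191.2, 16.8], [667.8, 209.7, 22.3]] yaw 4.2
   fit [7.30000e-02 1.52039e+02] [-4.8  9. ]
scene walltop 623 [[387.7, 249.3, 155.1], [537.3, 264.5, 157.9], [661.1, 281.3, 160.0]] yaw 4.6
   fit [8.10000e-02 2.21852e+02] [-6.3  8.5]
scene wallface 6256 [[388.3, 248.3, 41.3], [537.8, 261.4, 91.9], [662.7, 275.8, 139.0]] yaw 4.7
   fit [8.20000e-02 2.17434e+02] [-3.3  3.6]
top blue 110 [[587.5, -165.0, 228.0], [613.7, -159.0, 237.1], [642.0, -153.0, 244.8]] yaw 11.8
   fit [ 2.09000e-01 -2.87051e+02] [-0.8  0.7]
top bluetop 224 [[588.5, -176.5, 245.3], [619.2, -161.8, 250.3], [643.6, -153.4, 253.3]] yaw 11.3
   fit [ 1.8100e-01 -2.7477e+02] [-9.4  5.5]
top red 826 [[392.9, 180.0, 3.2], [528.0, 194.4, 22.4], [668.4, 209.2, 26.6]] yaw 4.6
   fit [8.10000e-02 1.51283e+02] [-4.8  5.2]
top walltop 1570 [[389.1, 252.0, 155.6], [521.8, 266.9, 160.3], [661.1, 283.5, 163.7]] yaw 4.5
   fit [7.80000e-02 2.26095e+02] [-6.7  7.5]
top wallface 2324 [[389.0, 250.2, 41.2], [521.6, 260.4, 94.6], [660.8, 271.9, 139.2]] yaw 4.5
   fit [7.90000e-02 2.19485e+02] [-1.  1.]
```

The scene view shows blue door (220,245), spare (138,225), the screen with its red lip facing the stand (325,200), and the crucible (360,280). The top view agrees: blue grip at (445,215), screen at (200,280). I get the blue grip at about (617,-166), yaw 11.7°, and the screen origin at about (525,260), yaw 4.6°. Next I go above the blue grip.

```bash
python3 -m inch '[1,0,0,-3.5,0.065, 1,0,0,-3.5,0.065, 1,2.7,-1.8,0,0, 1,2.7,-1.8,0,0, 1,2.7,-1.8,0,0, 1,2.7,-1.8,0,0, 1,2.7,-1.8,0,0, 1,2.7,-1.8,0,0]'
python3 -m inch '[1,2.7,-1.8,0,0, 1,2.7,-1.8,0,0, 1,2.7,-1.8,0,0, 1,2.7,-1.8,0,0, 1,2.7,-1.8,0,0, 1,2.7,-1.8,0,0, 1,2.7,-1.8,0,0, 1,2.7,-1.8,0,0]'
python3 -m inch '[1,2.7,-1.8,0,0, 1,2.7,-1.8,0,0, 1,2.7,-1.8,0,0, 1,2.7,-1.8,0,0, 1,0,0,0,0,1,0,0,0,0]'
cat >> h.py <<'E'
def st():
    o=env.get_obs(); M=R.from_rotvec(o["orientation"]).as_matrix()
    print("t",round(o["t"],2),"pos",o["ee_pos"].round(1) if hasattr(o["ee_pos"],"round") else o["ee_pos"],"xyaw",np.degrees(np.arctan2(M[1,0],M[0,0])).round(2),"open",round(o["opening"],3),"gf",o["gripper_force"],"wf",np.round(o["wrist_force"],1)); return np.array(o["ee_pos"]),M
E
python3 - <<'E'
from h import *
pos,M=st(); p=eyes.capture("wrist"); cv2.imwrite("pics/w1.png",p["color"][:,:,::-1])
hsv=cv2.cvtColor(p["color"],cv2.COLOR_RGB2HSV).astype(int)
k=(hsv[...,0]>100)&(hsv[...,0]<125)&(hsv[...,1]>130)
w=world(p,k); w=w[(w[:,2]>205)&(w[:,2]<265)]
print(len(w)); t=w[w[:,2]>245]; print(len(t),np.percentile(t,[1,50,99],axis=0).round(1).tolist())
if len(t)>20: print(cv2.minAreaRect(t[:,:2].astype(np.float32)))
E
```

```text
t: 1.27
ee_pos: [342.4, -450.7, 301.5]
orientation: [3.125, 0.319, 0.0]
wrist_force: [1.2, -0.3, 0.1]
opening: 1.003
gripper_force: 0.0
t: 1.93
ee_pos: [524.8, -266.0, 301.5]
orientation: [3.125, 0.319, 0.0]
wrist_force: [0.1, -0.2, 0.1]
opening: 1.002
gripper_force: 0.0
t: 2.43
ee_pos: [616.2, -172.4, 300.8]
orientation: [-3.123, -0.326, 0.0]
wrist_force: [-1.9, -0.1, -1.5]
opening: 1.005
gripper_force: 0.0
t 2.43 pos [ 616.2 -172.4  300.8] xyaw 11.92 open 1.005 gf 0.0 wf [-1.9 -0.1 -1.5]
984
928 [[589.4, -176.6, 248.2], [622.4, -165.0, 250.2], [646.9, -153.9, 251.8]]
((617.6357421875, -165.26547241210938), (59.33493423461914, 13.433780670166016), 11.92000961303711)
```

```bash
python3 -m inch '[1,0.28,-0.67,0,0, 1,0,0,2.5,0, 1,0,0,2.5,0, 1,0,0,2,0, 1,0,0,1.5,0, 1,0,0,0,0, 0,0,0,0,0, 0,0,0,0,0]' 50
python3 -m inch '[0,0,0,0,0,0,0,0,0,0,0,0,0,0,0,0,0,0,0,0]'
python3 -c "
from h import *
st()"
```

```text
t: 3.15
ee_pos: [616.8, -168.4, 217.7]
orientation: [3.125, 0.318, 0.003]
wrist_force: [0.4, -0.7, -0.5]
opening: 0.75
gripper_force: 0.0
t: 3.48
ee_pos: [616.8, -167.7, 217.1]
orientation: [3.125, 0.319, 0.002]
wrist_force: [-0.9, 3.0, 6.8]
opening: 0.155
gripper_force: 49.0
t 3.48 pos [ 616.8 -167.7  217.1] xyaw 11.67 open 0.155 gf 49.019381403923035 wf [-0.9  3.   6.8]
```

```bash
python3 -m inch '[0,0,0,-0.7,0, 0,0,0,-1.3,0, 0,0,0,-1.5,0, 0,0,0,-1.5,0, 0,0,0,-1.5,0, 0,0,0,-1.5,0, 0,0,0,0,0.062, 0,0,0,0,0.062]'
python3 -m inch '[0,-0.1,-0.7,0,0, 0,-0.2,-1.5,0,0, 0,-0.4,-2.6,0,0, 0,-0.4,-2.6,0,0, 0,-0.4,-2.6,0,0, 0,-0.4,-2.6,0,0, 0,-0.4,-2.6,0,0, 0,-0.4,-2.6,0,0]'
python3 -m inch '[0,-0.5,-3,0,0, 0,-0.5,-3,0,0, 0,-0.5,-3,0,0, 0,-0.5,-3,0,0, 0,-0.5,-3,0,0, 0,-0.4,-2.7,0,0, 0,-0.2,-1.5,0,0, 0,-0.2,-0.7,0,0]'
python3 -m inch '[0,0,0,0,0,0,0,0,0,0]'
cat > look.py <<'E'
from h import *
import sys
st()
for n in ("scene","top","wrist"):
    p=eyes.capture(n); cv2.imwrite(f"pics/{n}_{sys.argv[1]}.png",p["color"][:,:,::-1])
    hsv=cv2.cvtColor(p["color"],cv2.COLOR_RGB2HSV).astype(int)
    v,u=np.nonzero(p["range_z"]>0); h,s,_=hsv[v,u].T; w=world(p,np.ones((480,640),bool))
    inw=(w[:,0]>350)&(w[:,0]<720)&(w[:,1]>100)&(w[:,1]<320)
    red=((h<6)|(h>174))&(s>130)
    for nm,k in (("redtop",inw&red&(abs(w[:,2]-22)<4)),("walltop",inw&(abs(w[:,2]-160)<4)),("wallface",inw&(w[:,2]>40)&(w[:,2]<140)&(w[:,1]-.08*w[:,0]>205)&(w[:,1]-.08*w[:,0]<232)),("blue",(h>100)&(h<125)&(s>130)&(w[:,2]>180)&inw)):
        q=w[k]
        if len(q)<30: print(n,nm,len(q)); continue
        a,b=np.polyfit(q[:,0],q[:,1],1); r=q[:,1]-a*q[:,0]-b
        print(n,nm,len(q),"slope",round(np.degrees(np.arctan(a)),2),"y@530",round(a*530+b,1),"res",np.percentile(r,[2,50,98]).round(1),"x",np.percentile(q[:,0],[1,99]).round(1),"z",np.percentile(q[:,2],[2,98]).round(1))
E
python3 look.py a
```

```text
t: 4.15
ee_pos: [616.6, -167.8, 297.2]
orientation: [3.139, 0.121, 0.001]
wrist_force: [1.0, 1.0, -5.4]
opening: 0.159
gripper_force: 49.4
t: 4.82
ee_pos: [573.9, 10.5, 296.1]
orientation: [-3.138, -0.131, 0.002]
wrist_force: [0.5, 0.0, -3.7]
opening: 0.156
gripper_force: 49.5
t: 5.48
ee_pos: [524.1, 208.0, 296.3]
orientation: [-3.137, -0.138, 0.002]
wrist_force: [-0.6, 0.5, -3.7]
opening: 0.156
gripper_force: 49.4
t: 5.65
ee_pos: [526.3, 202.8, 296.2]
orientation: [3.138, 0.127, -0.001]
wrist_force: [-0.2, -0.8, -4.4]
opening: 0.154
gripper_force: 49.5
t 5.65 pos [526.3 202.8 296.2] xyaw 4.65 open 0.154 gf 49.45778131484985 wf [-0.2 -0.8 -4.4]
scene redtop 554 slope 4.62 y@530 192.2 res [-6.  -0.6  7.4] x [394.4 666.7] z [18.1 22. ]
scene walltop 554 slope 9.11 y@530 240.4 res [-46.4  15.6  40.2] x [389.1 661.1] z [156.1 163.5]
scene wallface 4313 slope 4.72 y@530 260.8 res [-3.3 -0.1  4. ] x [387.3 662.9] z [ 41.5 137.9]
scene blue 362 slope 5.09 y@530 195.2 res [-3.9  0.2  3. ] x [498.9 556. ] z [297.1 327.1]
top redtop 774 slope 4.57 y@530 194.4 res [-4.9 -0.1  5.2] x [394.8 666.3] z [18.9 25.4]
top walltop 690 slope 5.75 y@530 262.7 res [-64.    3.1  12.5] x [411.6 662.5] z [156.7 163.4]
top wallface 1357 slope 4.5 y@530 261.2 res [-0.9 -0.   0.9] x [388.  661.6] z [ 42.7 138.8]
top blue 2
wrist redtop 1353 slope 5.45 y@530 194.2 res [-5.1 -0.2  5.7] x [539.8 668.5] z [20.6 24.2]
wrist walltop 7307 slope 4.35 y@530 268.5 res [-6.3  0.2  7.3] x [411.2 661.9] z [157.3 161.9]
wrist wallface 6129 slope 4.47 y@530 262.3 res [-0.5  0.   0.5] x [397.2 661.5] z [ 42.8 138.6]
wrist blue 3083 slope 2.7 y@530 201.6 res [-18.5   3.7   9.4] x [500.  557.9] z [313.2 378.5]
```

```bash
python3 -m inch '[0,0,-0.8,0,0, 0,0,0,1.5,0, 0,0,0,2,0, 0,0,0,2,0, 0,0,0,1.2,0, 0,0,0,0.7,0, 0,0,0,0,0,0,0,0,0,0]'
python3 -m inch '[0,0,0,0.2,0,0,0,0,0.2,0,0,0,0,0,0,0,0,0,0,0]'; python3 look.py b
```

```text
t: 6.47
ee_pos: [526.3, 211.3, 222.6]
orientation: [-3.139, -0.125, -0.0]
wrist_force: [-0.2, -0.7, -3.7]
opening: 0.155
gripper_force: 49.5
t: 6.8
ee_pos: [526.1, 211.3, 218.6]
orientation: [-3.139, -0.125, -0.001]
wrist_force: [1.1, -0.5, -4.4]
opening: 0.153
gripper_force: 49.5
t 6.8 pos [526.1 211.3 218.6] xyaw 4.57 open 0.153 gf 49.48984444141388 wf [ 1.1 -0.5 -4.4]
scene redtop 547 slope 4.69 y@530 192.3 res [-6.1 -0.4  7.6] x [393.9 666.8] z [18.2 22.2]
scene walltop 567 slope 7.74 y@530 244.2 res [-41.   13.7  33.1] x [387.9 660.5] z [156.2 163.4]
scene wallface 4142 slope 4.71 y@530 260.8 res [-3.5 -0.1  4. ] x [387.6 663. ] z [ 42.1 138.1]
scene blue 334 slope 5.53 y@530 203.0 res [-12.9   0.6   3.9] x [497.9 556.1] z [219.5 250.1]
top redtop 777 slope 4.59 y@530 194.3 res [-4.8 -0.1  5.2] x [394.8 666.4] z [18.5 25.5]
top walltop 406 slope 25.11 y@530 227.5 res [-30.2   0.6  17.7] x [488.  662.8] z [156.4 163.5]
top wallface 977 slope 4.58 y@530 261.1 res [-1.   0.   0.9] x [410.1 662.5] z [ 42.  136.9]
top blue 0
wrist redtop 2998 slope 5.16 y@530 195.0 res [-5.5 -0.1  5.9] x [477.9 668.5] z [20.7 24.1]
wrist walltop 10306 slope 4.49 y@530 268.2 res [-6.   0.1  7.4] x [463.  646.5] z [157.  161.9]
wrist wallface 9503 slope 4.45 y@530 262.3 res [-0.4  0.   0.4] x [433.5 660.1] z [ 43.2 138.7]
wrist blue 6993 slope 3.33 y@530 211.5 res [-7.1  0.2  7.3] x [499.5 556.8] z [242.7 291.6]
```

View pics/scene_b.png

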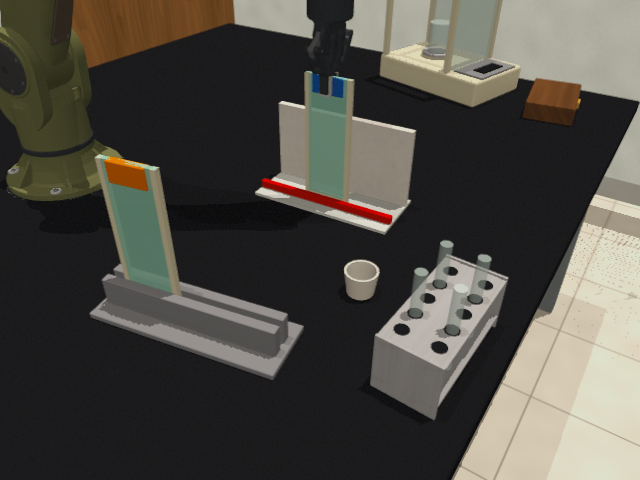

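The door (328,140) stands above the channel, with its foot at (328,200) just behind the lip. Now I lower it and feel for the lip.

```bash
python3 -m inch '[0,0,0,0.2,0,0,0,0,0.2,0,0,0,0,0,0]'
python3 -m inch '[0,0,0.2,0,0,0,0,0.1,0,0,0,0,0,0,0]'
python3 -m inch '[0,0,0.1,0,0,0,0,0,0,0]'
```

```text
t: 7.2
ee_pos: [525.8, 211.1, 213.8]
orientation: [3.139, 0.125, -0.001]
wrist_force: [0.3, -0.0, -3.9]
opening: 0.152
gripper_force: 49.5
t: 7.45
ee_pos: [526.4, 207.8, 214.3]
orientation: [3.139, 0.125, 0.0]
wrist_force: [-0.1, 0.2, -3.6]
opening: 0.156
gripper_force: 49.5
t: 7.62
ee_pos: [526.4, 207.0, 214.3]
orientation: [3.139, 0.125, 0.0]
wrist_force: [-0.3, 0.9, -4.7]
opening: 0.153
gripper_force: 49.5
```

```bash
python3 -m inch '[0,0,0.1,0,0,0,0,0,0,0]'
python3 -m inch '[0,0,0.1,0,0,0,0,0,0,0]'
python3 -m inch '[0,0,0,0.1,0,0,0,0,0,0]'
python3 -m inch '[0,0,0,0.1,0,0,0,0,0,0]'
```

```text
t: 7.78
ee_pos: [526.5, 206.1, 214.3]
orientation: [3.139, 0.125, 0.0]
wrist_force: [-0.0, 0.1, -4.4]
opening: 0.158
gripper_force: 49.5
t: 7.95
ee_pos: [526.5, 205.1, 214.3]
orientation: [3.139, 0.125, -0.0]
wrist_force: [-0.3, 0.3, -4.0]
opening: 0.16
gripper_force: 49.4
t: 8.12
ee_pos: [526.4, 205.2, 213.1]
orientation: [3.139, 0.125, -0.0]
wrist_force: [0.1, -0.6, -3.8]
opening: 0.154
gripper_force: 49.5
t: 8.28
ee_pos: [526.6, 205.5, 213.1]
orientation: [-3.139, -0.125, -0.001]
wrist_force: [-2.5, -1.3, 3.5]
opening: 0.159
gripper_force: 50.6
```

```bash
python3 -m inch '[0,0,0.1,0,0,0,0,0,0,0]' 30
python3 -m inch '[0.32,0,0,0,0,0.32,0,0,0,0,0.32,0,0,0,0,0.32,0,0,0,0]'; python3 look.py c | grep -E "pos|blue"
```

```text
t: 8.45
ee_pos: [526.7, 204.8, 213.0]
orientation: [-3.138, -0.125, -0.002]
wrist_force: [-1.0, 0.6, 5.2]
opening: 0.157
gripper_force: 51.0
t: 8.78
ee_pos: [526.7, 204.1, 212.1]
orientation: [3.139, 0.125, 0.0]
wrist_force: [-0.9, 1.2, -0.6]
opening: 0.318
gripper_force: 0.0
t 8.78 pos [526.7 204.1 212.1] xyaw 4.56 open 0.318 gf 0.0 wf [-0.9  1.2 -0.6]
scene blue 330 slope 7.23 y@530 198.1 res [-21.8   1.1   5.1] x [498.5 556.4] z [214.2 245.2]
top blue 0
wrist blue 3154 slope 1.25 y@530 205.1 res [-38.6   3.1  15. ] x [499.4 557.5] z [229.  294.3]
```

View pics/wrist_c.png

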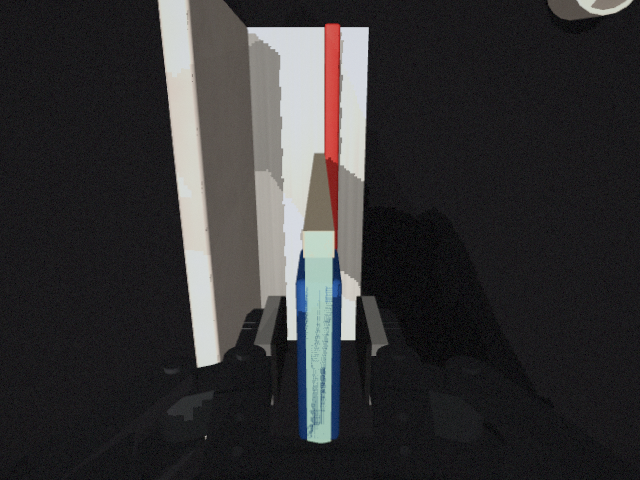

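The door stands free between the open pads (columns 275 and 370, strip 298–341), and its foot is beside the red lip at (325,155). Now I tip it toward the wall, which is on the left in this view.

```bash
python3 -m inch '[0.32,0,-0.6,0,0,0.32,0,-0.6,0,0,0.32,0,-0.6,0,0,0.32,0,-0.6,0.1,0,0.32,0,-0.6,0.1,0,0.32,0,0,0,0]'
python3 -m inch '[0.32,0,-0.6,0.1,0,0.32,0,-0.6,0.2,0,0.32,0,-0.6,0.2,0,0.32,0,-0.6,0.2,0,0.32,0,-0.6,0.2,0,0.32,0,0,0,0]'; python3 look.py d | grep -E "pos|blue"
```

```text
t: 9.43
ee_pos: [523.6, 236.4, 210.1]
orientation: [-3.138, -0.129, 0.0]
wrist_force: [-0.0, -0.2, 0.0]
opening: 0.318
gripper_force: 0.2
t: 9.93
ee_pos: [521.2, 266.0, 200.8]
orientation: [-3.138, -0.128, 0.001]
wrist_force: [0.1, 0.9, 0.7]
opening: 0.317
gripper_force: 0.3
t 9.93 pos [521.2 266.  200.8] xyaw 4.68 open 0.317 gf 0.34426616155542433 wf [0.1 0.9 0.7]
scene blue 306 slope 8.75 y@530 260.4 res [-21.9   1.    6.7] x [493.8 551.1] z [208.4 237.6]
top blue 88 slope 2.48 y@530 261.2 res [-4.1  0.   4.2] x [494.3 550.3] z [215.3 238.8]
wrist blue 6628 slope 4.27 y@530 266.2 res [-8.7 -1.  11.9] x [496.1 552.4] z [213.1 245.3]
```

View pics/wrist_d.png

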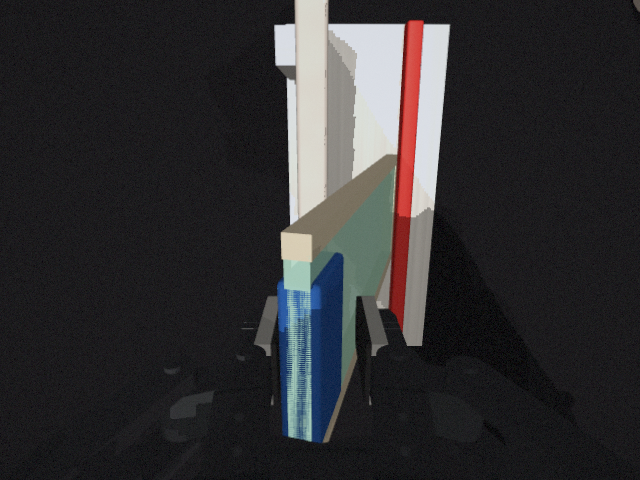

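The pane leans on the back finger at the left, with its foot at the lip at (395,160). A little farther and it will rest on the wall.

```bash
python3 -m inch '[0.32,0,-0.4,0.1,0,0.32,0,-0.4,0.1,0,0.32,0,-0.4,0,0,0.32,0,0,0,0]'; python3 look.py e | grep -E "pos|blue"
python3 -m inch '[0.36,0,-0.3,0,0,0.36,0,-0.3,0,0,0.36,0,0,0,0]'; python3 look.py f | grep -E "pos|blue"
```

```text
t: 10.42
ee_pos: [520.5, 277.1, 199.2]
orientation: [-3.139, -0.127, 0.0]
wrist_force: [0.5, 0.1, 0.1]
opening: 0.32
gripper_force: 0.0
t 10.42 pos [520.5 277.1 199.2] xyaw 4.63 open 0.32 gf 0.0 wf [0.5 0.1 0.1]
scene blue 301 slope 8.33 y@530 269.5 res [-18.4   0.6   7.6] x [493.4 551.1] z [205.5 234.6]
top blue 141 slope 3.28 y@530 271.4 res [-5.   0.2  5. ] x [492.8 550. ] z [210.3 236.8]
wrist blue 9552 slope 1.72 y@530 277.9 res [-11.2   0.1  11.2] x [494.4 551.5] z [210.9 237.9]
t: 10.82
ee_pos: [520.5, 281.3, 199.2]
orientation: [3.138, 0.125, -0.0]
wrist_force: [1.0, -2.6, 0.1]
opening: 0.366
gripper_force: 0.9
t 10.82 pos [520.5 281.3 199.2] xyaw 4.55 open 0.366 gf 0.9381728572770953 wf [ 1.  -2.6  0.1]
scene blue 298 slope 6.47 y@530 270.4 res [-11.5   0.3   7.2] x [493.2 550.7] z [205.9 234.1]
top blue 175 slope 4.84 y@530 272.4 res [-5.  -0.3  5.9] x [492.8 549.9] z [209.6 237. ]
wrist blue 6545 slope 4.19 y@530 276.9 res [-9.9 -0.5 12.6] x [494.6 551.5] z [209.9 271.3]
```

View pics/wrist_f.png

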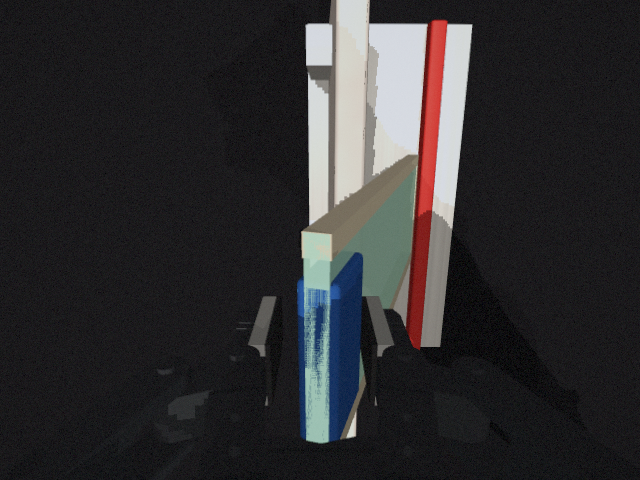

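The pane rests on the wall (the strip has stopped moving), with its foot just inside the lip at (415,158). Opening and lifting clear.

```bash
python3 -m inch '[0.5,0,0.2,0,0,0.7,0,0,0,0,0.8,0,0,0,0,0.8,0,0,0,0,0.8,0,0,-1,0,0.8,0,0,-2,0,0.8,0,0,-3,0,0.8,0,0,-3,0]'
python3 -m inch '[0.8,0,1,-3,0,0.8,-1,2,-1,0,0.8,-2,2,0,0,0.8,-2,2,0,0,0.8,-2,2,0,0,0.8,-2,2,0,0,0.8,-1,1,0,0,0.8,0,0,0,0]'
cat > fin.py <<'E'
from h import *
st()
for n in ("scene","top","wrist"):
    p=eyes.capture(n); cv2.imwrite(f"pics/{n}_g.png",p["color"][:,:,::-1])
    for t in ("door","spare","crucible"):
        for m in eyes.masks_of(p,t)[:1]:
            w=world(p,m["pixels"]); print(n,t,round(m["conf"],2),np.percentile(w,[2,50,98],axis=0).round().tolist() if len(w) else 0)
            if t=="door" and len(w):
                c=w[(w[:,0]>470)&(w[:,0]<575)&(w[:,1]>185)&(w[:,1]<300)&(w[:,2]>25)&(w[:,2]<195)]
                if len(c)>30:
                    A=np.c_[c[:,0],c[:,2],np.ones(len(c))]; s,res,*_=np.linalg.lstsq(A,c[:,1],rcond=None); print("  plane yaw",np.degrees(np.arctan(s[0])).round(2),"lean",np.degrees(np.arctan(s[1])).round(2),"y at z6,x530",(s[0]*530+s[1]*6+s[2]).round(1),"sd",np.std(c[:,1]-A@s).round(1))
E
python3 fin.py; python3 -c "
import cv2,numpy as np
a=cv2.imread('pics/scene_g.png');b=cv2.imread('pics/top_g.png')
cv2.imwrite('pics/fin.png',np.hstack([cv2.resize(a[60:260,220:460],(400,333)),cv2.resize(b[170:370,130:370],(400,333))]))"
```

```text
t: 11.63
ee_pos: [520.0, 280.0, 290.6]
orientation: [3.139, 0.126, -0.002]
wrist_force: [0.3, 0.6, 0.0]
opening: 0.803
gripper_force: 0.0
t: 12.3
ee_pos: [428.8, 150.2, 330.6]
orientation: [3.138, 0.122, 0.002]
wrist_force: [0.5, 0.5, 0.4]
opening: 0.799
gripper_force: 0.0
t 12.3 pos [428.8 150.2 330.6] xyaw 4.44 open 0.799 gf 0.0 wf [0.5 0.5 0.4]
scene door 0.75 [[479.0, 204.0, 21.0], [526.0, 243.0, 131.0], [568.0, 277.0, 231.0]]
  plane yaw 5.28 lean 18.89 y at z6,x530 200.4 sd 2.9
scene spare 0.66 [[448.0, -205.0, 57.0], [495.0, -195.0, 165.0], [534.0, -181.0, 249.0]]
scene crucible 0.91 [[690.0, -8.0, 1.0], [714.0, 13.0, 27.0], [738.0, 42.0, 41.0]]
top door 0.63 [[480.0, 204.0, 16.0], [524.0, 250.0, 151.0], [568.0, 286.0, 236.0]]
  plane yaw 4.59 lean 18.61 y at z6,x530 200.9 sd 1.4
top spare 0.91 [[448.0, -200.0, 59.0], [489.0, -188.0, 191.0], [531.0, -178.0, 253.0]]
top crucible 0.67 [[689.0, -2.0, 2.0], [720.0, 20.0, 15.0], [738.0, 43.0, 45.0]]
wrist door 0.7 [[480.0, 208.0, 26.0], [525.0, 260.0, 181.0], [566.0, 285.0, 236.0]]
  plane yaw 4.46 lean 18.8 y at z6,x530 200.9 sd 0.7
```

View pics/fin.png

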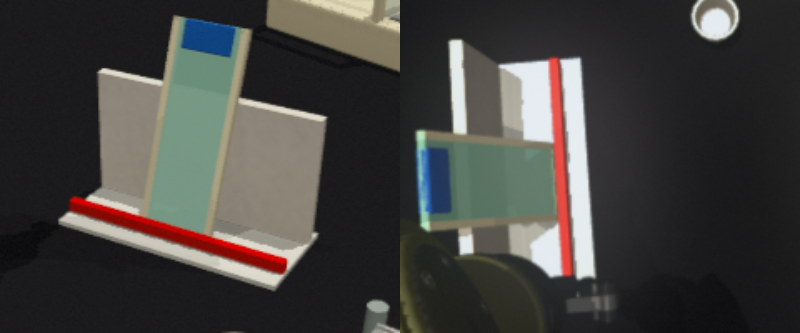

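The door leans at 18.7° with a yaw of 4.6°, square to the wall. Its foot is at the lip and it sits mid-wall, the bystanders haven't moved, and the gripper is clear.

```bash
python3 -c "
from cell import env
print(env.close_job())"
```

```text
the job is handed in; nothing more can be done
None
```

The blue-gripped door leans grip up on the drip screen at about 18.7°, square to the wall, its full width backed and its foot at the red lip; the orange door and crucible are where they were, and the job was handed in at about 12.5 s.

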